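# Hang the rinsed sieve basket in the drying chest

### The job

Press gently on the blue spot of the drying chest's clear flap until the catch lets go and the flap swings fully open, then hang the sieve basket by its red handle on the orange hook inside, so that it hangs freely, upright and still, clear of the chest floor. Leave the tubs and the brush where they are.

Things in the scene. Friction and masses are not known exactly. Their poses are not given: they have to be found in the camera images.
- chest: Green open-topped box fixed to the table, 220 (its x) x 250 (its y) x 170 mm high, walls 5 mm, floor 6 mm. Origin: centre of its underside. Its top is closed by a clear flap with a white frame, set in flush, hinged along the box's -y wall; the hook is on its +x wall.
- flap (a joint): Angle of the flap: 0 shut and latched, about -0.02 to -0.03 pressed in far enough to unlatch (about 5 mm at the blue spot, 4 to 6 N; hard stop at -0.045), grows as it opens; a spring strut swings it up in about 1.5 s and holds it at its stop, 2.0 rad (leaning outward past upright). Once the catch has let go it does not latch again. The flap cannot be pulled open while latched.
- press_spot (a point): Centre of the top face of the blue disc (28 mm across, 3 mm high) on the flap, near the flap's free edge (the chest's +y side), 95 mm to the +y side of the chest's centre, 173 mm above the table when shut. It moves with the flap, on a radius of 218 mm about the hinge, rising and then going over to the chest's -y side.
- hook: Orange round-bar hook, bar 8 mm thick, with an upturned tip, inside the chest. Origin: on top of its level arm where a handle should hang; 140 mm above the table, 40 mm to the +x side of the chest's centre, 65 mm in front of the +x wall. Axes as the chest's: the arm runs along x from the wall to the origin, and the tip, 22 mm in the -x direction from the origin (front face at 26 mm), rises 14 mm above the origin.
- basket: Round open steel sieve basket, 76 mm across the rim, 42 mm high, about 0.16 kg (varies), standing loose on the table, with a stiff red upright handle (a bail that does not fold) of 8 mm round bar, top at 128 mm. Origin: centre of its underside, z up. The handle lies in the basket's y-z plane: its two legs are upright and parallel from 62 to 108 mm above the underside, at y = +-21 mm (50 mm over the outsides, 34 mm free between them), and its top is a low arch.
- bail_under (a point): On the basket, the underside of the handle's arch in the middle, 120 mm above the basket's underside: the point that should rest on the hook's origin.
- bail_grip (a point): On the basket, midway between the upright handle legs, 94 mm above the underside: grip the handle here across its legs (along the basket's y), or elsewhere on the handle.
- tub_a: Bystander: clear sorting tub, 90 mm across, 62 mm high, with a paper tag. Origin: centre of its underside.
- tub_b: Bystander: clear sorting tub just like tub_a. Origin: centre of its underside.
- brush: Bystander: wooden brush 160 mm long lying on the table. Origin: centre of its underside.
There are look-alikes about, which are no part of the job. Leave any green look-alike of the basket alone.

How it is judged (in metres and radians):
On the way, in this order (a step that is already met when the one before it is completed fails the run):
1. the flap has been released and has swung open (over 1.7 rad) (value of joint flap above 1.7 rad), for 0.2 s.
2. the handle's arch is over the hook's arm, behind the upturned tip (x of bail_under in the frame of hook between -0.02 and 0.06 m and y of bail_under in the frame of hook between -0.02 and 0.02 m and z of bail_under in the frame of hook between -0.008 and 0.012 m), for 0.2 s.
At the end, for the whole second after the job is handed in: Flap over 1.7 rad; handle arch on the hook's arm behind the tip (sideways within 20 mm, height -8 to +12 mm, x -20 to +60 mm of the hook's origin); basket underside over 12 mm up, tilt under 0.3 rad, under 0.06 m/s and 1 rad/s; tubs and brush within 30 mm of their start (all of step 2 and value of joint flap above 1.7 rad and contact force between basket and hook above 0.4 N and z of basket in the frame of chest above 0.012 m and angle between basket's own z axis and vertical below 0.3 rad and linear speed of basket below 0.06 m/s and angular speed of basket below 1 rad/s and distance of each of tub_a, tub_b, brush from where it was at the start of the episode below 0.03 m); the robot touches nothing.
It fails at once if a tub or the brush is pushed more than 40 mm (distance of any of tub_a, tub_b, brush from where it was at the start of the episode above 0.04 m).
It fails at once if the flap is pressed with more than 60 N (contact force between anything else and flap above 60 N).
It also fails if it takes over 64 s, if anything falls off the work surface, if the arm or the gripper's body presses on something with over 40 N, if the wrist force passes 120 N, or if a joint passes its speed limit or range.

### The arm

A 6-joint arm with a two-finger parallel gripper is mounted at the origin on the work surface. World frame = base frame: x ahead of the robot, y to its left, z up, the work surface at z = 0. Lengths are in mm, angles in rad, forces in N, time in s.
With the tool pointing down it reaches from about 275 to 750 mm from the base axis. Payload 10.2 kg.
Tool frame: the origin (TCP) lies at the very end of the fingers, on their centre line; the grasp point (between the pads) lies 19 mm behind it; y points along the fingers, x is the direction in which the jaws open and shut, and the axes are right-handed (so a half turn about y gives the same grasp; the last joint's range is limited). The gripper opens to 88 mm and grips with 3 to 60 N. Pads are 18 mm wide; open, the fingers measure 123 mm over their backs; the gripper's body (75 mm by 187 mm) begins 45 mm behind the grasp point.
Start: joints at [-1.414, 0.313, 1.498, -0, 1.331, -0.223], TCP at [194.624, -487.599, 238.72] pointing down, gripper open.
Joint ranges: [-2.94, 2.94], [-0.97, 2.17], [0.19, 2.56], [-1.23, 4.37], [0.02, 3.11], [-2.88, 2.88]. Speed limits (rad/s): [2.39, 2.39, 3.01, 3.14, 3.14, 3.14].

### API

Orientations are given as [roll, pitch, yaw] about the fixed x, y, z axes, in that order (R = Rz(yaw) Ry(pitch) Rx(roll)).
In Python, from station import manip, camera, order, spotter gives the robot as it stands.
- The arm moves only by the shell command python3 -m pendant 'ROWS' [OPENING] [FORCE]. ROWS is JSON, one flat list of numbers, 4 for each row, row after row: the shift along the tool's x, y, z in units of 25 mm (1.0 is 25 mm), then the turn about the tool's y in rad. In form: [x, y, z, turn, x, y, z, turn, ...]. A call has 1 to 10 rows; each row shifts and turns the commanded pose from where the row before left it, along the tool's axes as they then stand; what a row does not reach is not made up. A row lasts 1/12 s, in which the tool goes at most 41.7 mm and 7.16 degrees, less where a joint would pass 70% of its speed; a pose out of reach is approached as far as the arm can. A call is refused whole if a number of a shift passes 1 or a number of a turn 0.125, either way. A call with a gripper value outside its range is refused whole. OPENING is the finger opening in mm, from 0 to 88.1, set as the call begins (- or left out, the last holds). The fingers move at their own pace and stop on an object; FORCE is the grip in N (left out, the last holds). Time passes only in rows, so rows that do not move let the fingers close. It gives the time, the measured TCP pose, the force and the opening at its end, in the units of the state.
- manip.read_state(): the state, without advancing time (a new reading comes with each control period).
- camera(name): name is "scene" or "side" or "wrist"; returns a dict with "image" (384x512x3 uint8, blue, green, red), "intrinsics" (3x3 intrinsics, pixels), "R" (3x3) and "t" (3): a world point X has camera coordinates R X + t. Camera axes: x right, y down, z forward; pixel columns grow to the right and rows downward; lengths in mm; the calibration is good to about 2 mm. The wrist camera is an equidistant fisheye: a pixel r from the principal point sees the ray r / f radians off the axis. A picture is of the moment at which its call begins. There is no depth.
- order.close_job(): hands the job in, once; it reports no verdict.
Trained networks look in a picture, given as the dict that the camera call returned (one of the last four; its "shot" number tells which), for a name from the list of things; names that differ only in an ending like _2 or _b are one class to them, and where a whole thing is asked for, a point or a joint stands for the part that bears it (a point fixed in the world has none). Each returns a list of dicts, best first, with "conf" (0 to 1); they miss things now and then, are a little off and sometimes report something else, mostly with a low value. They report only what shows in the picture. A call takes as long as a camera call. They do not tell look-alikes from the thing itself.
- spotter.masks_of(target, picture): "mask" (384x512 bool, what is visible of it) and "box" ([left, top, right, bottom] in pixels, round what is visible of it).
The state is a dict: "time": time; "joint_pos": joint angles; "qvel": joint speeds; "joint_torque": joint torques, N m; "position": TCP position; "ee_rot": TCP orientation; "ft_force": force on the tool from outside, world axes, zero at the start; "wrist_torque": the same for the moment, N m; "grip_width": finger opening in mm.
Only numpy, scipy, OpenCV 4.12 (cv2) and the standard library are available. Lean on these libraries where they do the work, as an engineer would, in place of code of your own. Each camera call takes 0.05 s, during which the arm holds its last target.

## Working session

There is one attempt and no reset: what is moved stays moved. The work goes in short steps, Python scripts to look and compute and a shell command to move; the robot and the scene stay as the last step left them, time stands still between calls to the robot, and variables do not carry over. Pictures are saved under pics/ and viewed, and the job is handed in when it is done.

```bash
ls; mkdir -p pics; python3 - <<'E'
from station import manip, camera, order, spotter
import cv2, json
import numpy as np
for n in ["scene","side","wrist"]:
    c=camera(n); cv2.imwrite(f"pics/a_{n}.png",c["image"])
    np.savez(f"pics/a_{n}.npz",**{k:c[k] for k in("image","intrinsics","R","t")})
    print(n,c["intrinsics"].tolist(),np.round(c["R"],3).tolist(),np.round(c["t"],1).tolist())
    if n!="wrist":
        for t in ["chest","press_spot","hook","basket","tub_a","brush"]:
            r=spotter.masks_of(t,c)
            print(t,[(round(d["conf"],2),d["box"]) for d in r])
print(manip.read_state())
E
```

```text
pics
scene [[488.32047258580167, 0.0, 262.05158631817045], [0.0, 488.32047258580167, 187.55056514727315], [0.0, 0.0, 1.0]] [[0.717, 0.697, -0.01], [0.377, -0.399, -0.836], [-0.587, 0.596, -0.548]] [-408.4, -103.9, 1745.4]
chest [(0.65, [153.4, 172.7, 284.3, 301.4])]
press_spot [(0.62, [160.4, 171.8, 276.5, 248.2]), (0.21, [256.2, 161.4, 281.4, 201.8])]
hook [(0.51, [301.8, 152.9, 324.6, 185.2])]
basket [(0.82, [257.6, 159.4, 279.9, 196.8]), (0.56, [211.9, 156.6, 230.1, 178.0])]
tub_a [(0.94, [290.3, 180.3, 320.5, 213.5]), (0.76, [300.3, 151.6, 326.3, 184.9])]
brush [(0.81, [337.1, 212.0, 385.8, 241.8])]
side [[390.1755875439104, 0.0, 258.0410093190041], [0.0, 390.1755875439104, 191.21325226397963], [0.0, 0.0, 1.0]] [[-0.715, -0.7, 0.009], [-0.524, 0.526, -0.67], [0.464, -0.484, -0.742]] [400.4, 375.0, 873.0]
chest [(0.74, [239.0, 110.2, 353.4, 223.4])]
press_spot [(0.59, [243.5, 110.7, 350.1, 178.8])]
hook []
basket [(0.98, [233.9, 242.8, 264.1, 280.2]), (0.86, [287.8, 245.2, 321.4, 288.6]), (0.46, [246.0, 114.1, 351.2, 182.3])]
tub_a [(0.79, [190.9, 217.2, 225.7, 255.9]), (0.72, [16
[... 322 characters left out ...]
0.3]
{'time': 0.75, 'joint_pos': array([-1.41437829e+00,  3.12896901e-01,  1.49770611e+00, -1.28646075e-05,
        1.33099997e+00, -2.23399701e-01]), 'qvel': array([ 4.42598479e-04, -3.71701274e-04,  4.66793330e-05,  7.19816125e-05,
        1.98814177e-04, -1.29984635e-03]), 'joint_torque': array([-9.73202150e-04, -4.02077293e+01, -2.52397567e+01,  6.93884399e-02,
        3.20205640e-02, -4.79995128e-05]), 'position': array([ 194.63073306, -487.59293415,  238.71945937]), 'ee_rot': array([-1.57080622e+00,  1.28385258e-05, -1.19097553e+00]), 'ft_force': array([-0.55112775, -0.11766147,  0.14115021]), 'wrist_torque': array([0.03020894, 0.02087126, 0.07825718]), 'grip_width': 88.17680381768614}
```

```bash
python3 - <<'E'
import cv2
a=cv2.imread("pics/a_scene.png");b=cv2.imread("pics/a_side.png")
cv2.imwrite("pics/b1.png",cv2.resize(a[130:310,130:400],None,fx=2.9,fy=2.9,interpolation=cv2.INTER_CUBIC))
cv2.imwrite("pics/b2.png",cv2.resize(b[90:330,120:390],None,fx=2.5,fy=2.5,interpolation=cv2.INTER_CUBIC))
E
```

```text
(no output)
```

View pics/b1.png

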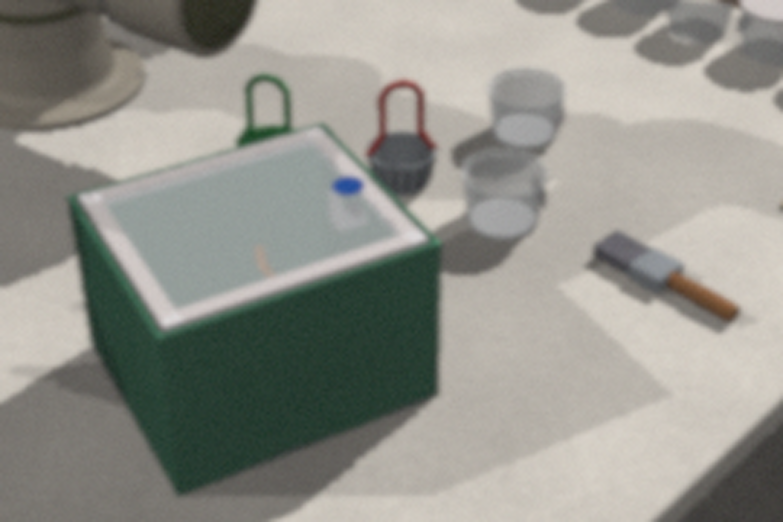

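View pics/b2.png

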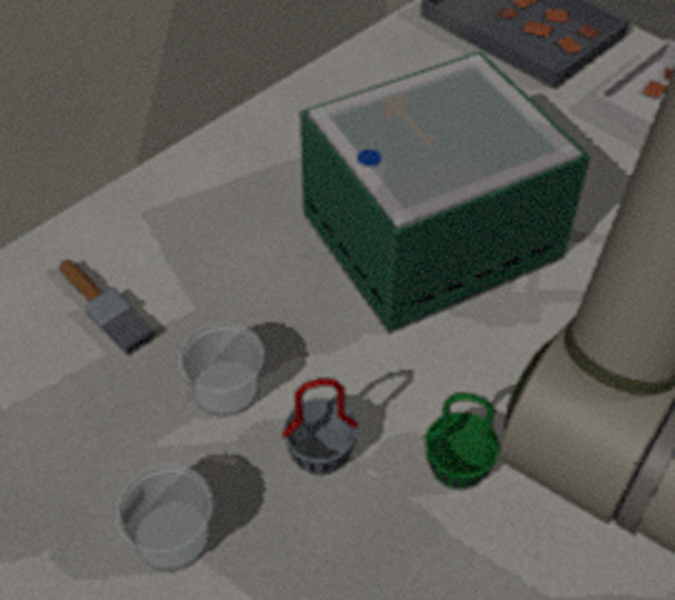

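View pics/a_scene.png

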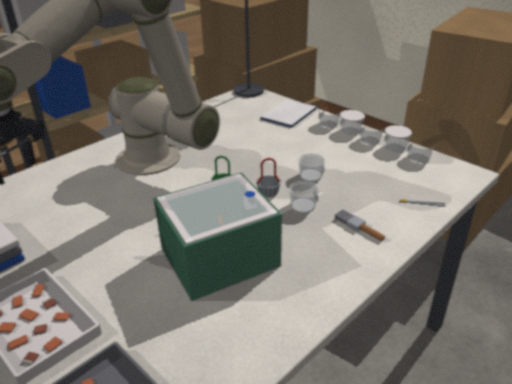

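View pics/a_wrist.png

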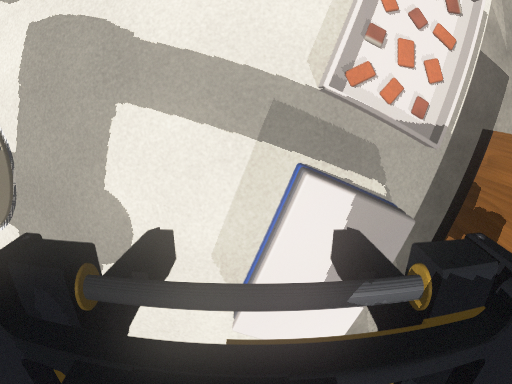

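```bash
cat > h.py <<'E'
import numpy as np, cv2
from scipy.optimize import least_squares
def load(n):
    d=np.load(n); return {k:d[k] for k in d.files}
def proj(c,P):
    P=np.atleast_2d(P)@c["R"].T+c["t"]; K=c["intrinsics"]
    return np.c_[K[0,0]*P[:,0]/P[:,2]+K[0,2],K[1,1]*P[:,1]/P[:,2]+K[1,2]]
def fproj(c,P):
    P=np.atleast_2d(P)@c["R"].T+c["t"]; K=c["intrinsics"]
    r=np.hypot(P[:,0],P[:,1]); th=np.arctan2(r,P[:,2]); s=K[0,0]*th/np.maximum(r,1e-9)
    return np.c_[s*P[:,0]+K[0,2],s*P[:,1]+K[1,2]]
def place(p,pts):
    x,y,a=p; R=np.array([[np.cos(a),-np.sin(a),0],[np.sin(a),np.cos(a),0],[0,0,1]])
    return np.atleast_2d(pts)@R.T+[x,y,0]
E
python3 - <<'E'
from h import *
S=load("pics/a_scene.npz");D=load("pics/a_side.npz")
X,Y=110,125
sc=[((X,Y,170),(281,212.8)),((X,-Y,170),(186.9,244.8)),((-X,-Y,170),(154.8,199)),((-X,Y,170),(241,173.4)),((X,-Y,0),(192,299.7)),((X,Y,0),(280.3,265.5)),((0,95,173),(130+348/2.9,130+186/2.9))]
sd=[((X,Y,170),(241.2,135.2)),((X,-Y,170),(311.2,112)),((-X,-Y,170),(354.4,152.4)),((-X,Y,170),(278,178.8)),((-X,Y,0),(276.8,222)),((X,Y,0),(241.2,173.2)),((-X,-Y,0),(347.2,190.8)),((0,95,173),(120+369/2.5,90+157/2.5))]
def f(p):
    return np.r_[(proj(S,place(p,[a for a,_ in sc]))-[b for _,b in sc]).ravel(),(proj(D,place(p,[a for a,_ in sd]))-[b for _,b in sd]).ravel()]
r=least_squares(f,[500,0,0],loss="soft_l1"); print("chest",r.x); print(np.round(f(r.x).reshape(-1,2),1).tolist())
for n,o in (("hook",(40,0,140)),("spot",(0,95,173))): print(n,place(r.x,[o]))
# red mask
for n,c,box in(("scene",S,(250,150,290,200)),("side",D,(225,235,270,285))):
    im=c["image"].astype(int); m=(im[...,2]-np.maximum(im[...,0],im[...,1])>25)
    ys,xs=np.nonzero(m); k=(xs>box[0])&(xs<box[2])&(ys>box[1])&(ys<box[3])
    print(n,k.sum()); xs,ys=xs[k],ys[k]
    for y in range(ys.min(),ys.max()+1): print(y,xs[ys==y].tolist())
E
```

```text
chest [ 583.29933792 -175.84587436   18.55889933]
[[1.0, 0.4], [-2.3, 1.9], [-2.4, -1.3], [-0.5, -1.5], [-0.5, 1.8], [0.9, 0.5], [-0.4, -0.6], [-2.0, -1.0], [-0.1, -2.5], [1.5, -0.7], [0.4, 4.2], [-1.2, 1.5], [-0.6, 2.3], [-2.0, 1.9], [-0.4, -0.0]]
hook [[ 621.62157452 -187.30912793  140.        ]]
spot [[610.52456515 -84.83056245 173.        ]]
scene 126
157 [267, 268, 269, 270]
158 [265, 266, 267, 268, 269, 270, 271, 272, 273]
159 [264, 265, 266, 267, 268, 269, 270, 271, 272, 273]
160 [263, 264, 265, 271, 272, 273, 274]
161 [262, 263, 264, 273, 274, 275]
162 [261, 262, 263, 274, 275]
163 [261, 262, 274, 275]
164 [261, 262, 274, 275]
165 [261, 262, 274, 275]
166 [261, 262, 274, 275]
167 [261, 262, 274, 275]
168 [261, 262, 274, 275]
169 [261, 262, 274, 275]
170 [261, 262, 274, 275]
171 [261, 262, 274, 275]
172 [261, 262, 274, 275]
173 [261, 262, 274, 275]
174 [261, 262, 274, 275]
175 [261, 262, 274, 275, 276]
176 [261, 262, 275, 276, 277]
177 [260, 261, 262, 275, 276, 277]
178 [259, 260, 261, 276, 277, 278]
179 [259, 260, 277, 278, 279]
180 [258, 259, 260, 278, 279]
181 [257, 258, 25
[... 306 characters left out ...]
 255, 256, 257]
246 [238, 239, 240, 241, 255, 256, 257]
247 [238, 239, 240, 255, 256, 257]
248 [238, 239, 240, 255, 256, 257]
249 [238, 239, 255, 256, 257]
250 [238, 239, 240, 255, 256, 257]
251 [238, 239, 240, 255, 256, 257]
252 [238, 239, 240, 255, 256, 257]
253 [238, 239, 240, 255, 256, 257]
254 [238, 239, 240, 255, 256, 257]
255 [238, 239, 240, 255, 256, 257]
256 [238, 239, 240, 255, 256, 257, 258]
257 [238, 239, 240, 256, 257, 258, 259, 260]
258 [237, 238, 239, 240, 257, 258, 259, 260, 261]
259 [236, 237, 238, 239, 240, 259, 260, 261, 262]
260 [235, 236, 237, 238, 239, 260, 261, 262]
261 [234, 235, 236, 237, 238]
262 [233, 234, 235, 236, 237]
263 [233, 234, 235, 236]
264 [233, 234, 235]
```

```bash
python3 - <<'E'
from h import *
S=load("pics/a_scene.npz");D=load("pics/a_side.npz")
L=[(0,21,z) for z in(70,85,100)];R=[(0,-21,z) for z in(70,85,100)]
for yaw0 in np.arange(0,6.2,.4):
  for sw in (0,1):
    def f(p):
        o=[]
        for c,l,r,top in((S,261.5,274.5,(268.3,158)),(D,239.1,256.1,(248.5,242.5))):
            if sw and c is D: l,r=r,l
            o+=list(proj(c,place(p,L))[:,0]-l)+list(proj(c,place(p,R))[:,0]-r)
            o+=list(2*(proj(c,place(p,[(0,0,124)]))[0]-top))   # centre line of the bar
        return np.array(o)
    r=least_squares(f,[400,100,yaw0])
    if yaw0<.3 or r.cost<8: print(sw,round(yaw0,1),r.x,r.cost,np.round(f(r.x),1))
E
```

```text
0 0.0 [461.81807231 137.98981862   0.54208196] 315.94652855370566 [ 7.8  7.8  7.8 -8.1 -8.1 -8.2 -1.   0.9  6.6  6.5  6.4 -6.2 -6.3 -6.3
 -1.9  0.5]
1 0.0 [461.83126897 137.80451716   2.1565971 ] 3.0072388925896116 [-0.3 -0.3 -0.4  0.   0.   0.  -1.   0.9  0.   0.1  0.1  0.5  0.3  0.2
 -1.8  0.4]
1 0.4 [461.83126898 137.80451711   2.15659713] 3.007238892589278 [-0.3 -0.3 -0.4  0.   0.   0.  -1.   0.9  0.   0.1  0.1  0.5  0.3  0.2
 -1.8  0.4]
1 0.8 [461.83126897 137.80451715   2.15659687] 3.007238892591878 [-0.3 -0.3 -0.4  0.   0.   0.  -1.   0.9  0.   0.1  0.1  0.5  0.3  0.2
 -1.8  0.4]
1 1.2 [461.83126895 137.80451717   2.15659708] 3.007238892589671 [-0.3 -0.3 -0.4  0.   0.   0.  -1.   0.9  0.   0.1  0.1  0.5  0.3  0.2
 -1.8  0.4]
1 1.6 [461.83126897 137.80451713   2.156596  ] 3.0072388926141436 [-0.3 -0.3 -0.4  0.   0.   0.  -1.   0.9  0.   0.1  0.1  0.5  0.3  0.2
 -1.8  0.4]
1 2.0 [461.83126896 137.80451715   2.15659633] 3.007238892603475 [-0.3 -0.3 -0.4  0.   0.   0.  -1.   0.9  0.   0.1  0.1  0.5  0.3  0.2
 -1.8  0.4]
1 2.4 [461.82166469 137.78440176   2.56207749] 2.911697222548
[... 724 characters left out ...]
7702] 2.9116972225456146 [-0.3 -0.3 -0.4 -0.1 -0.1 -0.1 -1.   0.9  0.   0.1  0.1  0.4  0.3  0.1
 -1.8  0.4]
1 4.8 [461.83126897 137.80451712   2.15659677] 3.007238892593547 [-0.3 -0.3 -0.4  0.   0.   0.  -1.   0.9  0.   0.1  0.1  0.5  0.3  0.2
 -1.8  0.4]
1 5.2 [461.82166465 137.78440185  -3.72110793] 2.911697222547099 [-0.3 -0.3 -0.4 -0.1 -0.1 -0.1 -1.   0.9  0.   0.1  0.1  0.4  0.3  0.1
 -1.8  0.4]
1 5.6 [461.83126895 137.80451718  21.00615297] 3.0072388925898945 [-0.3 -0.3 -0.4  0.   0.   0.  -1.   0.9  0.   0.1  0.1  0.5  0.3  0.2
 -1.8  0.4]
1 6.0 [461.82166469 137.78440189   8.84526234] 2.911697222545641 [-0.3 -0.3 -0.4 -0.1 -0.1 -0.1 -1.   0.9  0.   0.1  0.1  0.4  0.3  0.1
 -1.8  0.4]
```

```bash
python3 -m pendant '[0,0,0,-0.125,0,0,0,-0.125,0,0,0,-0.125,0,0,0,-0.125,0,0,0,-0.125,0,0,0,-0.125,0,0,0,-0.125,0,0,0,-0.025]' 0 20
python3 -m pendant '[0.55,0,1,0,0.55,0,1,0,0.55,0,1,0,0.55,0,1,0,0.55,0,1,0,0.55,0,1,0,0.55,0,1,0,0.55,0,1,0,0.55,0,1,0,0.55,0,1,0]'
python3 -m pendant '[0.55,0,1,0,0.55,0,1,0,0.55,0,1,0,0.55,0,1,0,0.55,0,1,0,0.55,0,1,0,0.55,0,1,0,0.55,0,1,0,0.55,0,1,0]'
python3 - <<'E'
from station import manip, camera
import cv2,numpy as np
s=manip.read_state();print(s["time"],s["position"],s["ee_rot"],s["joint_pos"])
for n in ("wrist","side"):
    c=camera(n);cv2.imwrite(f"pics/c_{n}.png",c["image"]);np.savez(f"pics/c_{n}.npz",**{k:c[k] for k in("image","intrinsics","R","t")})
E
```

```text
time: 1.42
position: [194.6, -487.6, 238.7]
ee_rot: [-1.571, -0.0, -0.286]
ft_force: [-0.2, 0.1, 0.3]
grip_width: 36.8
time: 2.25
position: [398.9, -286.4, 238.9]
ee_rot: [-1.571, -0.0, -0.294]
ft_force: [-0.1, -0.2, -0.4]
grip_width: 0.5
time: 3.0
position: [582.1, -106.3, 238.7]
ee_rot: [-1.571, -0.0, -0.294]
ft_force: [0.1, -0.7, -0.2]
grip_width: 0.8
3.0 [ 582.06249638 -106.30752347  238.74068437] [-1.57081223e+00 -7.69093172e-05 -2.94018538e-01] [-3.78487787e-01  4.61653560e-01  1.28421480e+00 -9.50066999e-06
  1.39564632e+00 -8.44675924e-02]
```

View pics/c_wrist.png

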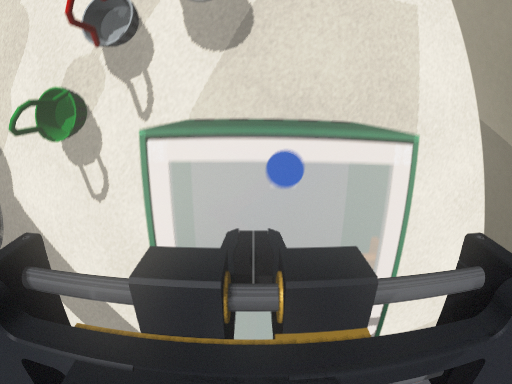

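View pics/c_side.png

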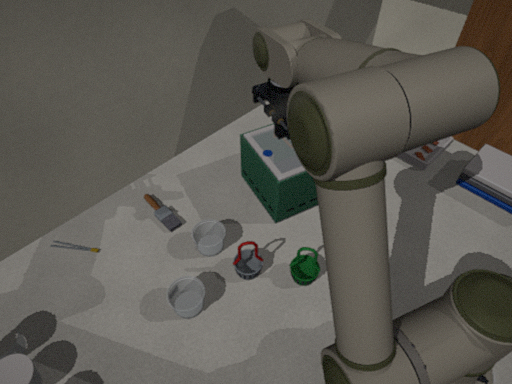

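```bash
python3 - <<'E'
from h import *
W=load("pics/c_wrist.npz")
im=W["image"].astype(int); m=(im[...,0]-np.maximum(im[...,1],im[...,2])>50)
ys,xs=np.nonzero(m); c=(xs.mean(),ys.mean()); print(c,m.sum())
f=lambda p: fproj(W,[[p[0],p[1],173]])[0]-c
print("spot",least_squares(f,[610,-85]).x, fproj(W,[[610.5,-84.8,173]]))
X,Y=110,125
def g(p): return (fproj(W,place(p,[(X,Y,170),(-X,Y,170)]))-[(418,136),(140,131)]).ravel()
r=least_squares(lambda p:np.r_[g(p),fproj(W,place(p,[(0,95,173)]))[0]-c],[583,-176,-.29]);print(r.x,r.fun)
print("hook",place(r.x,[(40,0,140)]))
for yaw in(2.157,2.562):
    print(yaw,np.round(fproj(W,place((461.8,137.8,yaw),[(0,38,42),(0,-38,42),(0,0,42),(0,0,0),(0,21,62),(0,-21,62),(0,21,100),(0,-21,100)]))).tolist())
E
```

```text
(np.float64(284.61051606621226), np.float64(168.89094449853943)) 1027
spot [613.03733261 -84.04850902] [[281.55436838 170.82374504]]
[ 5.85143629e+02 -1.75541826e+02 -2.99367200e-01] [ 1.23115481 -0.30547388 -1.51710343 -0.42987113  0.42172288  0.87622377]
hook [[ 623.3645613  -187.33845056  140.        ]]
2.157 [[86.0, 44.0], [122.0, -5.0], [103.0, 19.0], [117.0, 26.0], [86.0, 30.0], [106.0, 1.0], [69.0, 23.0], [91.0, -9.0]]
2.562 [[95.0, 48.0], [113.0, -8.0], [103.0, 19.0], [117.0, 26.0], [91.0, 32.0], [101.0, -1.0], [74.0, 25.0], [86.0, -10.0]]
```

```bash
python3 -m pendant '[0.45,0.3,0.6,0,0.45,0.3,0.6,0,0,0.6,0,0,0,0.6,0,0,0,0.4,0,0,0,0.1,0,0,0,0,0,0]'
python3 -m pendant '[0,0.08,0,0,0,0.08,0,0,0,0,0,0]'
```

```text
time: 3.68
position: [611.0, -85.6, 180.9]
ee_rot: [-1.571, 0.001, -0.292]
ft_force: [0.4, -0.0, -0.1]
grip_width: 0.6
time: 3.93
position: [611.4, -85.4, 177.5]
ee_rot: [-1.571, -0.001, -0.291]
ft_force: [-0.6, -0.0, -0.8]
grip_width: 0.3
```

```bash
python3 -m pendant '[0,0.04,0,0,0,0.04,0,0,0,0,0,0]'
```

```text
time: 4.18
position: [611.3, -85.2, 175.2]
ee_rot: [-1.571, 0.0, -0.291]
ft_force: [-0.1, -1.9, -0.7]
grip_width: 0.5
```

```bash
for i in 1; do python3 -m pendant '[0,0.04,0,0,0,0.04,0,0,0,0.04,0,0,0,0,0,0]'; done
```

```text
time: 4.52
position: [611.4, -85.2, 172.6]
ee_rot: [-1.571, -0.001, -0.291]
ft_force: [-1.2, 0.6, 3.6]
grip_width: 0.4
```

```bash
python3 -m pendant '[0,0.04,0,0,0,0.04,0,0,0,0.04,0,0,0,0,0,0]'
```

```text
time: 4.85
position: [611.4, -85.3, 169.0]
ee_rot: [-1.571, -0.0, -0.291]
ft_force: [0.3, 0.5, 2.9]
grip_width: 0.3
```

```bash
python3 -m pendant '[0,0.04,0,0,0,0.04,0,0,0,0,0,0]'
```

```text
time: 5.1
position: [611.4, -85.3, 167.1]
ee_rot: [-1.571, -0.0, -0.291]
ft_force: [0.4, -0.2, 3.6]
grip_width: 0.4
```

```bash
python3 -m pendant '[0,0.04,0,0,0,0,0,0,0,-0.5,0,0,0,-0.6,0.5,0,0,-0.6,1,0,0,-0.6,1,0,0,-0.6,1,0,0,0,1,0,0,0,1,0]'; python3 - <<'E'
from station import manip, camera
import cv2,numpy as np
for n in ("scene",):
    c=camera(n);cv2.imwrite(f"pics/d_{n}.png",c["image"][100:320,100:400].repeat(2,0).repeat(2,1))
E
```

```text
time: 5.85
position: [651.1, 47.6, 239.2]
ee_rot: [-1.571, -0.001, -0.291]
ft_force: [-0.2, -1.0, -0.5]
grip_width: 0.4
```

View pics/d_scene.png

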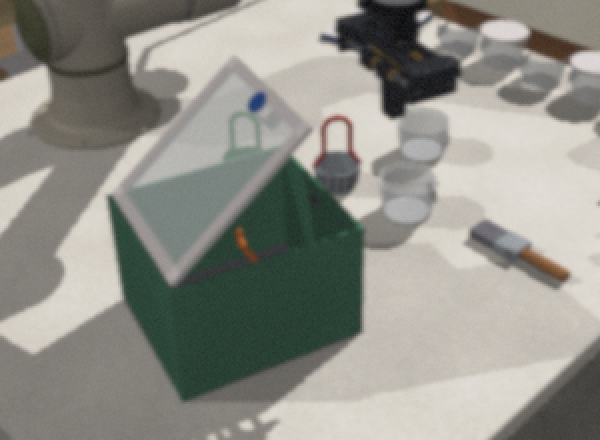

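```bash
python3 -m pendant '[0,0,0,-0.125,0,0,0,-0.125,0,0,0,-0.125,0,0,0,-0.125,0,0,0,-0.125,0,0,0,-0.125,0,0,0,-0.125,0,0,0,-0.125,0,0,0,-0.125,0,0,0,-0.125]' 88
python3 -m pendant '[-0.23,0,0.9,0,-0.23,0,0.9,0,-0.23,0,0.9,0,-0.23,0,0.9,0,-0.23,0,0.9,0,-0.23,0,0.9,0,0,0,0,0]'
python3 - <<'E'
from station import manip, camera
import cv2,numpy as np
s=manip.read_state();print(s["time"],s["position"],s["ee_rot"],s["joint_pos"])
for n in ("wrist","scene"):
    c=camera(n);cv2.imwrite(f"pics/e_{n}.png",c["image"]);np.savez(f"pics/e_{n}.npz",**{k:c[k] for k in("image","intrinsics","R","t")})
E
```

```text
time: 6.73
position: [650.6, 46.3, 238.0]
ee_rot: [-1.57, 0.001, 0.965]
ft_force: [-0.3, 0.5, 0.0]
grip_width: 64.8
time: 7.32
position: [517.6, 97.0, 238.7]
ee_rot: [-1.569, 0.001, 0.961]
ft_force: [-1.0, -0.6, 0.4]
grip_width: 87.9
7.3167 [517.62566021  96.99702882 238.65137316] [-1.56914662e+00  7.47572696e-04  9.60589839e-01] [-3.75595485e-02  3.17464960e-01  1.49167102e+00  2.73203820e-04
  1.33424828e+00 -9.98213034e-01]
```

View pics/e_wrist.png

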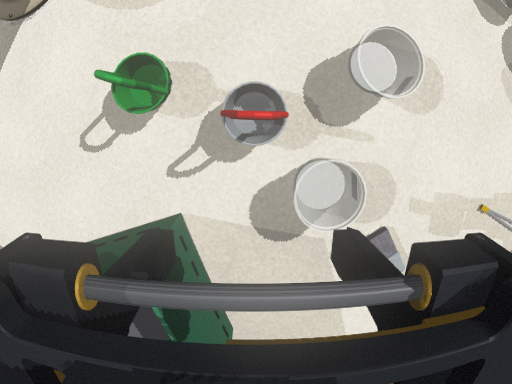

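View pics/e_scene.png

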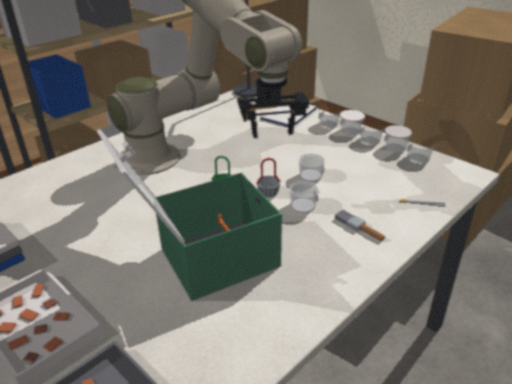

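```bash
python3 - <<'E'
from h import *
from station import camera,spotter
W=load("pics/e_wrist.npz")
im=W["image"].astype(int); m=((im[...,2]-np.maximum(im[...,0],im[...,1])>60)).astype(np.uint8); m[200:]=0
ys,xs=np.nonzero(m); print(xs.min(),xs.max(),ys[xs<230].mean(),ys[xs>280].mean(),xs.mean(),ys.mean())
l=(xs.min(),ys[xs<=xs.min()+2].mean()); r=(xs.max(),ys[xs>=xs.max()-2].mean()); print(l,r)
def tri(c,z): return least_squares(lambda p:fproj(W,[[p[0],p[1],z]])[0]-c,[480,100]).x
# slender model: compare with sim points
obs=[l,r,((xs[(xs>245)&(xs<265)]).mean(),ys[(xs>245)&(xs<265)].mean())]
print("fit1",least_squares(lambda p:np.r_[ (fproj(W,place(p,[(0,42,45),(0,-42,45)]))-obs[:2]).ravel(), fproj(W,place(p,[(0,0,124)]))[0]-obs[2]],[462,138,2.55]))
for n,c,rr in (("tubA top",(389,62),0),("tubB top",(330,193),0)): print(n,tri(c,62))
print("rim c",tri((255.5,113),42))
p=(461.8,137.8,2.562); print(fproj(W,place(p,[(0,0,124),(0,21,100),(0,-21,100),(0,38,42),(0,-38,42),(0,0,42)])).round(1).tolist())
E
```

```text
221 288 111.86486486486487 113.78048780487805 256.1618625277162 113.88913525498891
(np.int64(221), np.float64(111.8)) (np.int64(288), np.float64(114.0))
fit1      message: Both `ftol` and `xtol` termination conditions are satisfied.
     success: True
      status: 4
         fun: [-3.408e+00  6.669e-02  3.571e+00  3.017e-01 -1.168e-01
               -2.107e-01]
           x: [ 4.639e+02  1.387e+02  2.499e+00]
        cost: 12.25752929733458
         jac: [[ 5.096e-01  7.100e-01 -7.356e-01]
               [ 7.029e-01 -5.144e-01  3.658e+01]
               ...
               [ 6.602e-01  9.457e-01  0.000e+00]
               [ 9.349e-01 -6.519e-01  0.000e+00]]
        grad: [-2.468e-07 -1.424e-07  1.060e-03]
  optimality: 0.0010601722822034532
 active_mask: [ 0.000e+00  0.000e+00  0.000e+00]
        nfev: 6
        njev: 6
tubA top [497.506654   302.42376347]
tubB top [587.34718044 158.87898304]
rim c [464.86247926 139.24547754]
[[253.0, 112.7], [230.8, 113.1], [275.1, 111.7], [219.7, 112.9], [286.2, 110.9], [252.9, 111.5]]
```

```bash
python3 -m pendant '[0,0,0,0.03,0.02,0,0.9,0,0.02,0,0.9,0,0.02,0,0.92,0,0,0.9,0,0,0,0.9,0,0,0,0.9,0,0,0,0.9,0,0,0,0,0,0]' 66
python3 - <<'E'
from station import manip, camera
import cv2,numpy as np
for n in ("wrist","side"):
    c=camera(n);cv2.imwrite(f"pics/f_{n}.png",c["image"] if n=="wrist" else c["image"][180:320,130:370].repeat(3,0).repeat(3,1))
    np.savez(f"pics/f_{n}.npz",**{k:c[k] for k in("image","intrinsics","R","t")})
E
```

```text
time: 8.17
position: [465.8, 137.1, 144.9]
ee_rot: [-1.565, 0.005, 0.928]
ft_force: [-0.6, -0.2, -1.3]
grip_width: 66.3
```

View pics/f_wrist.png

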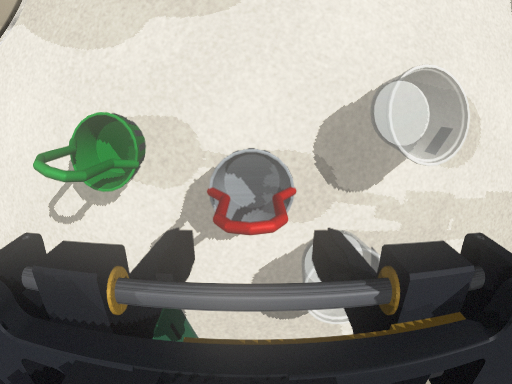

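View pics/f_side.png

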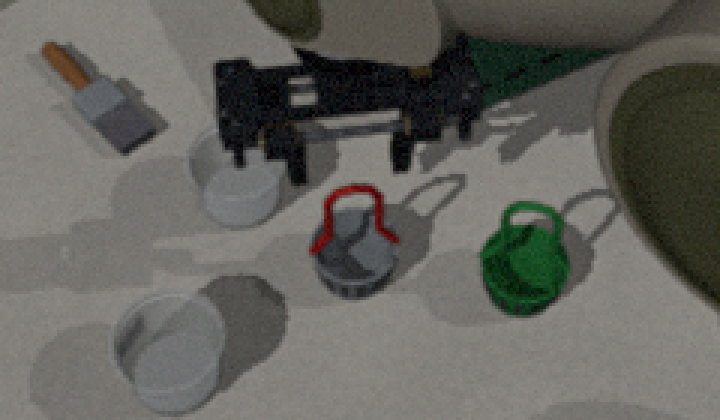

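```bash
python3 - <<'E'
from h import *
W=load("pics/f_wrist.npz")
im=W["image"].astype(int); m=((im[...,2]-np.maximum(im[...,0],im[...,1])>60)); m[245:]=0
ys,xs=np.nonzero(m); k=(xs>242)&(xs<263); print(ys[k].mean(),xs.min(),xs.max(),[ys[xs==x].mean() for x in (232,242,252,262,272)])
ends=[(xs.min(),ys[xs<=xs.min()+2].mean()),(xs.max(),ys[xs>=xs.max()-2].mean())];print(ends)
r=least_squares(lambda p:np.r_[fproj(W,place(p,[(0,0,124)]))[0]-(252,ys[k].mean()), fproj(W,place(p,[(0,40,46),(0,-40,46)])).ravel()-np.ravel(ends)],[464,138,2.5]);print(r.x,r.fun)
E
```

```text
227.62448979591838 207 295 [np.float64(226.5), np.float64(227.5), np.float64(228.0), np.float64(227.0), np.float64(225.0)]
[(np.int64(207), np.float64(191.25)), (np.int64(295), np.float64(190.7058823529412))]
[463.55252868 138.81314547   2.50576239] [-1.14559656 -0.84505779 -1.43525579  0.6583366   3.07988335  0.69348163]
```

```bash
python3 -m pendant '[0,0,0,0,0,0.5,0.08,0,0,0.7,0,0,0,0.7,0,0,0,0.6,0,0,0,0,0,0,0,0,0,0]'; python3 -m pendant '[0,0,0,0,0,0,0,0,0,0,0,0,0,0,0,0,0,0,0,0]' 20 25
```

```text
time: 8.85
position: [465.9, 138.8, 87.2]
ee_rot: [-1.572, -0.001, 0.929]
ft_force: [-0.8, -0.9, 0.3]
grip_width: 66.2
time: 9.27
position: [465.8, 138.7, 87.2]
ee_rot: [-1.572, -0.001, 0.929]
ft_force: [-1.6, -2.3, 5.9]
grip_width: 48.8
```

```bash
python3 -m pendant '[0,-0.3,0,0,0,-0.6,0,0,0,-0.9,0,0,0,-1,0,0,0,-1,0,0,0,-1,0,0,0,-1,0,0,0,-1,0,0,0,-1,0,0,0,-0.6,0,0]'; python3 -m pendant '[0,0,0,0.12,0,0,0,0.12,0,0,0,0.12,0,0,0,0.12,0,0,0,0.12,0,0,0,0.12,0,0,0,0.12,0,0,0,0.12,0,0,0,0.12,0,0,0,0.12]'; python3 - <<'E'
from station import manip, camera
import cv2,numpy as np
for n in ("scene","side"):
    c=camera(n);cv2.imwrite(f"pics/g_{n}.png",c["image"])
    np.savez(f"pics/g_{n}.npz",**{k:c[k] for k in("image","intrinsics","R","t")})
a=cv2.imread("pics/g_scene.png")[60:310,130:400];b=cv2.imread("pics/g_side.png")[60:310,130:400]
cv2.imwrite("pics/g.png",cv2.resize(np.hstack([a,b]),None,fx=1.48,fy=1.48))
E
```

```text
time: 10.1
position: [465.4, 139.0, 299.3]
ee_rot: [-1.573, -0.002, 0.929]
ft_force: [-0.3, 0.0, -1.9]
grip_width: 48.9
time: 10.93
position: [465.0, 139.0, 296.6]
ee_rot: [-1.571, 0.0, -0.277]
ft_force: [0.4, -0.6, -2.0]
grip_width: 48.9
```

View pics/g.png

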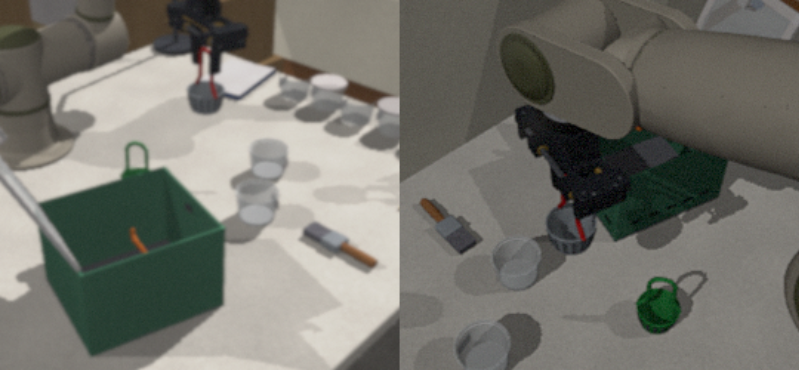

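```bash
python3 -m pendant '[0,0,0,0.12,0,0,0,0.12,0,0,0,0.12,0,0,0,0.12,0,0,0,0.12,0,0,0,0.12,0,0,0,0.12,0,0,0,0.12,0,0,0,0.12,0,0,0,0.12]'; python3 -m pendant '[0,0,0,0.12,0,0,0,0.12,0,0,0,0.12,0,0,0,0.03,0,0,0,0]';python3 -m pendant '[0.4,0,0.2,0,0.9,0,0.4,0,0.9,0,0.5,0,0.9,0,0.5,0,0.9,0,0.5,0,0.9,0,0.5,0,0.9,0,0.5,0,0.9,0,0.5,0,0.9,0,0.5,0,0.9,0,0.5,0]';python3 -m pendant '[0.9,0,0.4,0,0.9,0,0.5,0,0.4,0,0.2,0,0,0,0,0]'; python3 - <<'E'
from station import manip, camera
import cv2,numpy as np
s=manip.read_state();print(s["joint_pos"])
for n in ("wrist","scene"):
    c=camera(n);cv2.imwrite(f"pics/h_{n}.png",c["image"])
    np.savez(f"pics/h_{n}.npz",**{k:c[k] for k in("image","intrinsics","R","t")})
E
```

```text
time: 11.87
position: [465.1, 138.9, 296.4]
ee_rot: [-1.571, 0.0, -1.472]
ft_force: [-0.4, 0.9, -1.4]
grip_width: 49.0
time: 12.28
position: [465.1, 138.9, 296.4]
ee_rot: [-1.571, 0.0, -1.858]
ft_force: [-0.4, -0.2, -1.8]
grip_width: 49.0
time: 13.12
position: [514.5, -99.7, 296.3]
ee_rot: [-1.571, -0.0, -1.858]
ft_force: [-0.5, -0.0, -1.0]
grip_width: 49.0
time: 13.45
position: [525.1, -160.5, 295.7]
ee_rot: [-1.572, -0.0, -1.862]
ft_force: [0.5, -0.9, -1.8]
grip_width: 49.1
[-5.09924435e-01  3.34203689e-01  1.32087161e+00 -3.13142072e-04
  1.48724816e+00  1.35177140e+00]
```

View pics/h_wrist.png

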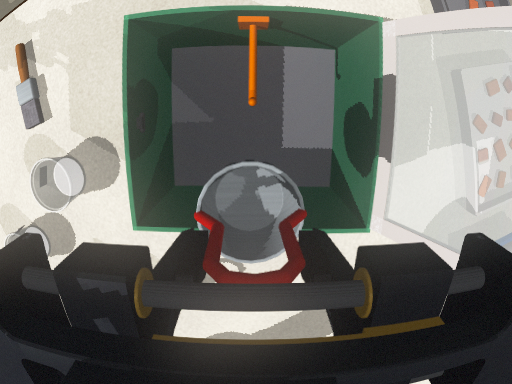

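View pics/h_scene.png

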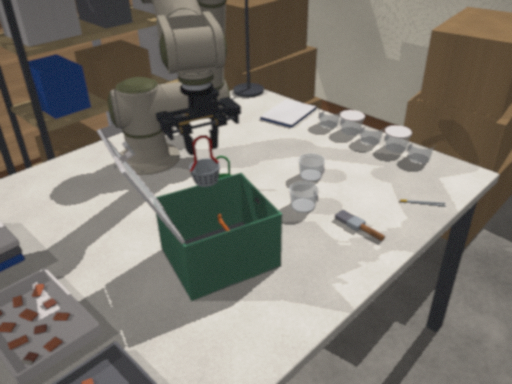

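```bash
python3 - <<'E'
from h import *
W=load("pics/h_wrist.npz")
im=W["image"].astype(int); m=(im[...,2]>170)&(im[...,0]<60)&(im[...,1]>60)
m[:,:200]=0;m[:,300:]=0;m[150:]=0
ys,xs=np.nonzero(m)
for y in range(20,110,8): print(y,xs[ys==y].min() if (ys==y).any() else None,xs[ys==y].max() if (ys==y).any() else None, end="; ")
print(ys.min(),ys.max())
X,Y=110,125
o=[((X,Y,170),(124,16)),((X,-Y,170),(382,14)),((-X,Y,170),(135,230)),((-X,-Y,170),(370,231)),((-22,0,151),(251.5,101))]
mod=[(a if a[0]!=-22 else (18,0,152)) for a,_ in o]
g=lambda p:(fproj(W,place(p,mod))-[b for _,b in o]).ravel()
r=least_squares(g,[584,-176,-.295],loss="soft_l1");print(r.x,np.round(r.fun,1));print("hook",place(r.x,[(40,0,140)]))
for q in([583.3,-175.8,-.291],[585.1,-175.5,-.299]): print(np.round(g(q),1))
# hook tip & arm base direct
t=lambda c,z: least_squares(lambda p:fproj(W,[[p[0],p[1],z]])[0]-c,[600,-180]).x
a=t((251.5,101),152);b=t((253.3,30),136);print(a,b,np.arctan2(*(b-a)[::-1]))
print("cam",-W["R"].T@W["t"])
E
```

```text
20 238 268; 28 250 254; 36 250 254; 44 250 254; 52 249 254; 60 249 254; 68 249 254; 76 249 254; 84 249 254; 92 249 253; 100 249 253; 108 None None; 16 105
[ 5.84605298e+02 -1.76041192e+02 -2.90824782e-01] [-1.2 -0.5 -0.1  1.2 -1.1  0.4  0.9 -0.5  0.7 -0.1]
hook [[ 622.92560617 -187.51089129  140.        ]]
[-1.1  0.7  0.1  2.5 -0.8  1.5  0.9  0.7  0.9  1.3]
[-0.9 -1.8  0.2  1.9 -2.6 -0.8 -0.5  0.2  0.2 -0.4]
[ 601.96986001 -180.49621183] [ 673.48172457 -203.71261358] -0.31391625137101
cam [ 595.64627891 -180.33144289  441.66367774]
```

```bash
python3 -m pendant '[-0.05,0,0.5,0,-0.04,0,0.5,0,0,0,0,0,0,0,0,0]'; python3 -m pendant '[0,0.4,0,0,0,0.6,0,0,0,0.8,0,0,0,0.8,0,0,0,0.8,0,0,0,0.8,0,0,0,0.8,0,0,0,0.8,0,0,0,0.5,0,0,0,0.3,0,0]';python3 -m pendant '[0,0,0,0,0,0,0,0]'; python3 - <<'E'
from station import manip, camera
import cv2,numpy as np
s=manip.read_state();p=s["position"];print(p)
for n in ("wrist","scene"):
    c=camera(n);cv2.imwrite(f"pics/i_{n}.png",c["image"])
d=p[:2]-[622.9,-187.5];a=-.291;print("rel hook",d@[np.cos(a),np.sin(a)],d@[-np.sin(a),np.cos(a)],p[2]+32.8-140)
E
```

```text
time: 13.88
position: [549.7, -162.0, 296.1]
ee_rot: [-1.571, 0.0, -1.859]
ft_force: [-0.6, 0.2, -1.5]
grip_width: 48.9
time: 14.72
position: [548.5, -162.3, 129.2]
ee_rot: [-1.574, 0.001, -1.861]
ft_force: [-0.5, 0.9, -1.5]
grip_width: 48.9
time: 14.88
position: [549.7, -163.0, 131.6]
ee_rot: [-1.571, -0.0, -1.861]
ft_force: [-0.3, 0.2, -0.7]
grip_width: 48.7
[ 549.7286115  -163.02262204  131.56678754]
rel hook -77.11788880340454 2.454659512216642 24.366787541638075
```

View pics/i_wrist.png

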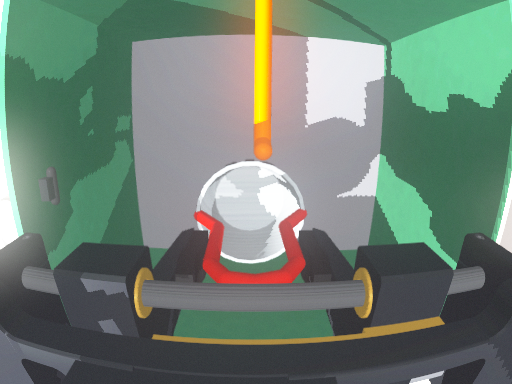

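View pics/i_scene.png

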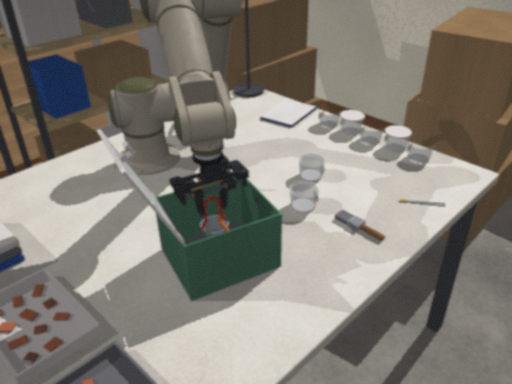

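```bash
python3 -m pendant '[0.08,0,0,0,0.08,0,0,0,0,0,0.3,0,0,0,0.4,0,0,0,0.4,0,0,0,0.4,0,0,0,0.3,0,0,0,0,0,0,0,0,0]'; python3 - <<'E'
from station import manip, camera
import cv2,numpy as np
s=manip.read_state();p=s["position"];print(p)
for n in ("wrist",):
    c=camera(n);cv2.imwrite(f"pics/j_{n}.png",c["image"])
d=p[:2]-[622.9,-187.5];a=-.291;print("rel hook",d@[np.cos(a),np.sin(a)],d@[-np.sin(a),np.cos(a)],p[2]+32.8-140)
E
```

```text
time: 15.73
position: [592.0, -180.0, 131.1]
ee_rot: [-1.571, 0.0, -1.861]
ft_force: [-0.5, -0.2, -2.0]
grip_width: 49.0
[ 592.0301608  -180.0231493   131.05207919]
rel hook -31.717177937826836 -1.694370837410261 23.852079192265876
```

View pics/j_wrist.png

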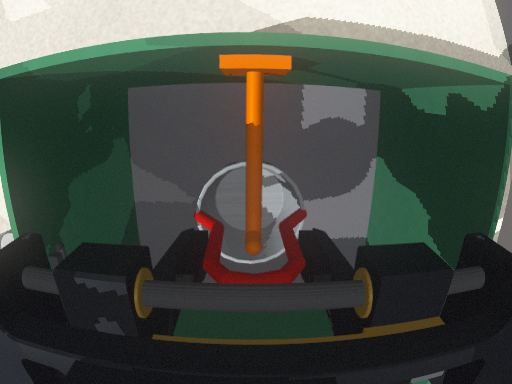

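```bash
python3 -m pendant '[0,0,0.3,0,0,0,0.3,0,0,0,0.3,0,0,0,0.3,0,0,0,0.3,0,0,0,0,0,0,0,0,0]'; python3 - <<'E'
from station import manip, camera
import cv2,numpy as np
s=manip.read_state();p=s["position"];print(p)
for n in ("wrist","side"):
    c=camera(n);cv2.imwrite(f"pics/k_{n}.png",c["image"])
d=p[:2]-[622.9,-187.5];a=-.291;print("rel hook",d@[np.cos(a),np.sin(a)],d@[-np.sin(a),np.cos(a)],p[2]+32.8-140)
E
```

```text
time: 16.37
position: [627.5, -190.5, 131.1]
ee_rot: [-1.571, 0.0, -1.861]
ft_force: [0.4, 0.5, -1.5]
grip_width: 49.2
[ 627.47836476 -190.54690301  131.09363394]
rel hook 5.260066537491637 -1.6052232962463058 23.89363394051395
```

View pics/k_wrist.png

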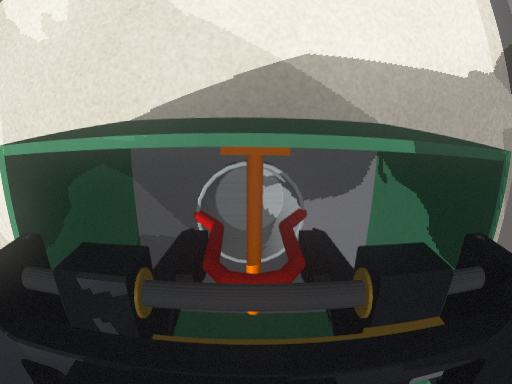

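```bash
python3 -m pendant '[0,0.2,0,0,0,0.3,0,0,0,0.2,0,0,0,0.1,0,0,0,0,0,0,0,0,0,0]'; python3 -m pendant '[0,0.04,0,0,0,0.04,0,0,0,0,0,0,0,0,0,0]'
```

```text
time: 16.97
position: [627.7, -190.6, 111.1]
ee_rot: [-1.571, 0.0, -1.861]
ft_force: [0.3, 0.0, -0.6]
grip_width: 49.2
time: 17.3
position: [627.8, -190.6, 109.3]
ee_rot: [-1.571, -0.0, -1.861]
ft_force: [-0.1, 0.9, -1.5]
grip_width: 48.9
```

```bash
python3 -m pendant '[0,0.04,0,0,0,0.02,0,0,0,0,0,0,0,0,0,0]'
```

```text
time: 17.63
position: [627.8, -190.6, 107.7]
ee_rot: [-1.571, 0.0, -1.861]
ft_force: [-0.0, -1.0, -2.0]
grip_width: 49.1
```

```bash
python3 -m pendant '[0,0.03,0,0,0,0,0,0,0,0,0,0]';  python3 -m pendant '[0,0.03,0,0,0,0,0,0,0,0,0,0]'
```

```text
time: 17.88
position: [627.7, -190.7, 106.9]
ee_rot: [-1.571, 0.0, -1.861]
ft_force: [0.4, -1.0, -1.0]
grip_width: 49.1
time: 18.13
position: [627.9, -190.7, 106.6]
ee_rot: [-1.57, -0.0, -1.861]
ft_force: [-0.4, 0.7, 0.6]
grip_width: 48.8
```

```bash
python3 -m pendant '[0,0.02,0,0,0,0,0,0,0,0,0,0]'; python3 -m pendant '[0,0,0,0,0,0,0,0,0,0,0,0,0,0,0,0]' 53; python3 -m pendant '[0,0,0,0,0,0,0,0,0,0,0,0,0,0,0,0,0,0,0,0,0,0,0,0]' 78;  python3 - <<'E'
from station import manip, camera
import cv2,numpy as np
for n in ("wrist","scene"):
    c=camera(n);cv2.imwrite(f"pics/l_{n}.png",c["image"])
E
```

```text
time: 18.38
position: [628.0, -190.7, 106.3]
ee_rot: [-1.57, -0.0, -1.861]
ft_force: [-1.8, 0.7, 6.1]
grip_width: 49.3
time: 18.72
position: [627.6, -190.6, 105.3]
ee_rot: [-1.571, 0.0, -1.861]
ft_force: [-0.3, 0.1, -0.4]
grip_width: 53.6
time: 19.22
position: [627.8, -190.7, 105.7]
ee_rot: [-1.571, 0.0, -1.861]
ft_force: [0.4, -0.8, -0.3]
grip_width: 78.0
```

View pics/l_wrist.png

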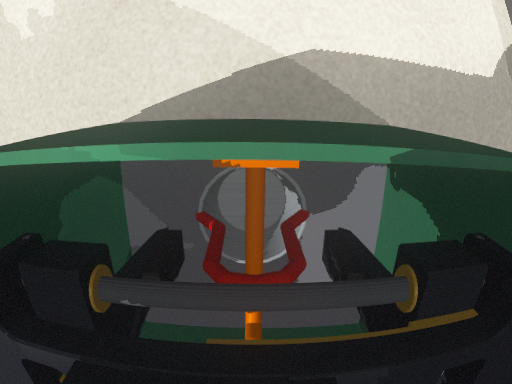

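Released; the handle sits on the arm behind the tip, and the fingers are clear on both sides. I'll retreat straight up.

```bash
python3 -m pendant '[0,-0.2,0,0,0,-0.4,0,0,0,-0.6,0,0,0,-0.8,0,0,0,-1,0,0,0,-1,0,0,0,-1,0,0,0,-1,0,0,0,-1,0,0,0,-1,0,0]'; python3 -m pendant '[0,-0.5,-0.9,0,0,-0.5,-0.9,0,0,0,-0.9,0,0,0,-0.9,0,0,0,0,0,0,0,0,0]'; python3 - <<'E'
from station import manip, camera
import cv2,numpy as np
for n in ("wrist","scene","side"):
    c=camera(n);cv2.imwrite(f"pics/m_{n}.png",c["image"])
    np.savez(f"pics/m_{n}.npz",**{k:c[k] for k in("image","intrinsics","R","t")})
a=cv2.imread("pics/m_scene.png");cv2.imwrite("pics/m2.png",cv2.resize(a[110:310,90:400],None,fx=2.5,fy=2.5))
E
```

```text
time: 20.15
position: [627.5, -190.5, 308.3]
ee_rot: [-1.57, -0.0, -1.861]
ft_force: [0.5, 0.0, -1.0]
grip_width: 78.1
time: 20.65
position: [541.2, -164.8, 332.3]
ee_rot: [-1.569, -0.0, -1.861]
ft_force: [0.4, -0.0, 0.9]
grip_width: 78.0
```

View pics/m_wrist.png

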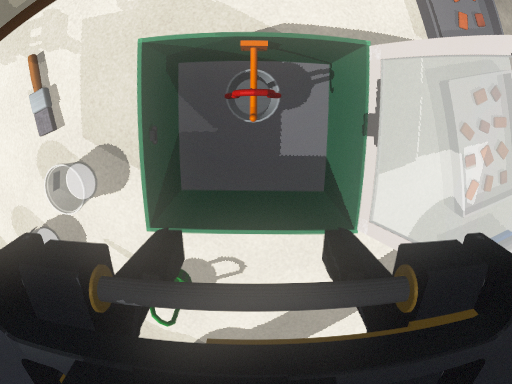

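View pics/m2.png

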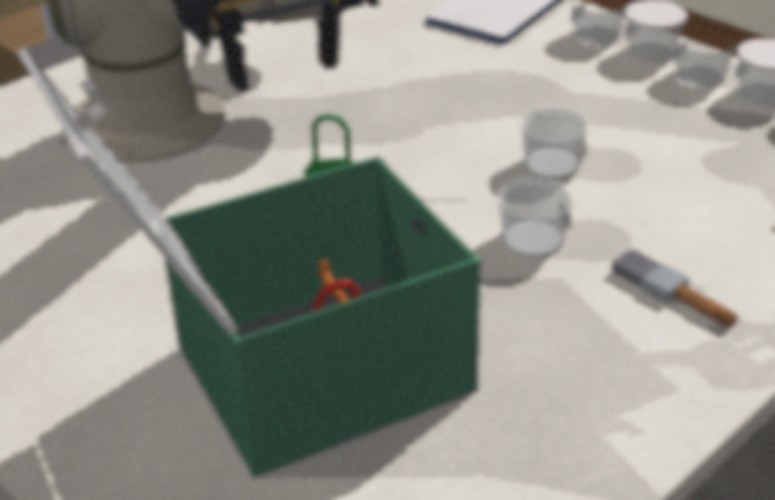

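View pics/m_side.png

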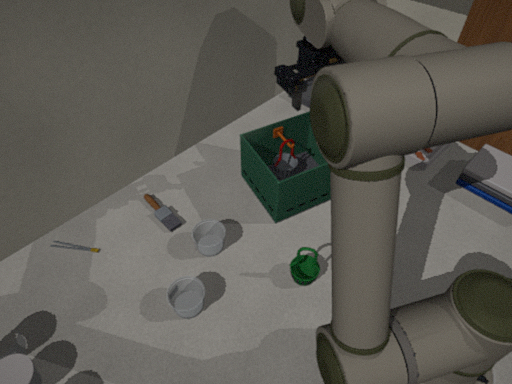

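```bash
python3 -m pendant '[0,0,0,0,0,0,0,0,0,0,0,0,0,0,0,0,0,0,0,0,0,0,0,0,0,0,0,0,0,0,0,0,0,0,0,0,0,0,0,0]';python3 -m pendant '[0,0,0,0,0,0,0,0,0,0,0,0,0,0,0,0,0,0,0,0,0,0,0,0,0,0,0,0,0,0,0,0,0,0,0,0,0,0,0,0]'; python3 - <<'E'
from station import manip, camera
from h import *
def red(im):
    im=im.astype(int); m=(im[...,2]-np.maximum(im[...,0],im[...,1])>60)&(im[...,1]<60); m[150:]=0;m[:,:200]=0;m[:,300:]=0
    ys,xs=np.nonzero(m); return xs.mean(),ys.mean(),xs.min(),xs.max()
for i in range(4):
    W=camera("wrist"); print(np.round(red(W["image"]),2))
p=(584.6,-176,-.291)
print("expected centre line at hook x=0,+8:",fproj(W,place(p,[(40,0,144),(48,0,144),(26,0,144)])).round(1).tolist(), "bottom",fproj(W,place(p,[(46,0,62)])).round(1).tolist())
cv2.imwrite("pics/n.png",cv2.resize(W["image"][20:160,180:340],None,fx=4,fy=4))
E
```

```text
time: 21.63
position: [541.5, -164.9, 330.7]
ee_rot: [-1.571, -0.0, -1.861]
ft_force: [-0.3, 0.1, -0.5]
grip_width: 78.2
time: 22.47
position: [541.5, -164.9, 330.7]
ee_rot: [-1.571, -0.0, -1.861]
ft_force: [0.0, -0.2, 0.4]
grip_width: 78.2
[249.52  92.46 225.   280.  ]
[249.41  92.5  225.   280.  ]
[250.05  92.45 225.   280.  ]
[249.93  92.47 225.   280.  ]
expected centre line at hook x=0,+8: [[252.9, 97.4], [252.9, 90.3], [252.9, 109.9]] bottom [[253.0, 95.1]]
```

View pics/n.png

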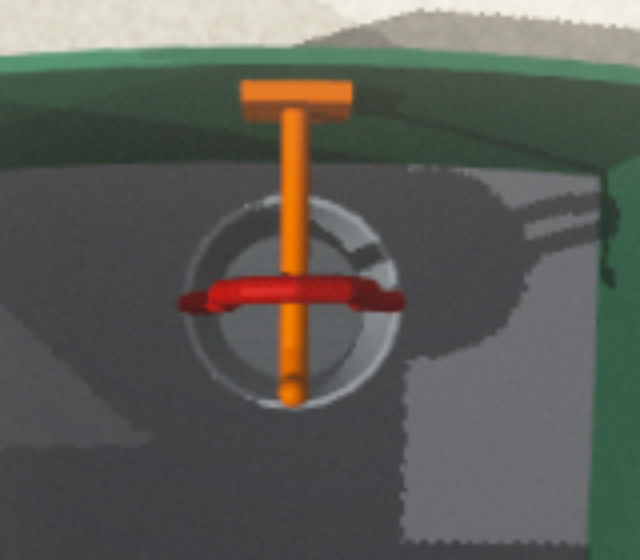

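The basket hangs still and upright, about 6 mm to the wall side of the hook's origin, so I'm handing in.

```bash
python3 - <<'E'
from station import order
print(order.close_job())
E
```

```text
the job is handed in; nothing more can be done
None
```

The basket now hangs by its red handle on the orange hook with the flap fully open, and I handed the job in at about 22.7 s of the 64 s. `close_job` gives no verdict.

- **Flap:** I pressed the blue spot about 6 to 7 mm with closed fingers, at no more than about 4 N. The catch let go and the flap swung to its stop, where it still stands in the last pictures.
- **Basket:** I gripped the red handle across its legs and brought the basket down in front of the hook's tip. Then I moved it in under the arch, lowered it until it touched the arm, let go and backed off upward.

**Last checks:**
- The handle sits on the arm behind the tip, about 6 mm from the hook's origin towards the wall and central sideways.
- Four pictures in a row, taken 2 s after letting go, showed no steady movement (the handle's centre stayed within 0.6 pixel). From above, the basket looked upright.
- The arm is well clear of everything. By eye, the tubs, brush and green look-alike have not moved.
- I worked out the underside's height from the geometry (about 20 mm above the table) but did not measure it. I also had no direct reading of the basket's force on the hook.
- No check failed. The only disagreement was that the chest and hook positions from the different cameras varied by about 2 mm, which the final wrist view settled.

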